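Set out the castings on their display tiles

ROBOT

A 6-joint arm with a two-finger parallel gripper is mounted at the origin on a cart in front of the work surface, level with it; the furniture and walls round the work are solid. World frame = base frame: x ahead of the robot, y to its left, z up, the work surface at z = 0. Lengths are in m, angles in rad, forces in N, time in s.
With the tool pointing down it reaches from about 0.35 to 0.775 m from the base axis. Payload 7.3 kg.
Tool frame: the origin (TCP) lies at the centre of the arm's flange, where the gripper is bolted on; the fingertips stand 178 mm ahead of it and the grasp point (between the pads) lies 159 mm ahead of it (tip_extent is the distance from the TCP to the fingertips, in m); z points along the fingers, y is the line along which they close (so a half turn about z gives the same grasp; the last joint's range is limited). The gripper opens to 92 mm and grips with 3 to 60 N. Pads are 19 mm wide; open, the fingers measure 130 mm over their backs; the gripper's body (75 mm by 190 mm) begins 47 mm behind the grasp point.
Start: joints at [-1.329, 0.342, 1.524, -0, 1.275, -0.146], TCP at [0.199, -0.486, 0.405] pointing down, gripper open.
Joint ranges: [-2.53, 2.53], [-0.77, 2.02], [0.04, 2.7], [-1, 4.14], [0.28, 2.66], [-3.11, 3.11]. Speed limits (rad/s): [2.57, 2.57, 3.14, 3.14, 3.14, 3.14].

INTERFACE

Orientations are given as [roll, pitch, yaw] about the fixed x, y, z axes, in that order (R = Rz(yaw) Ry(pitch) Rx(roll)).
In Python, from cell import * gives the robot as it stands.
- The arm moves only by the tool arm_command, never from a script. Its arguments are lists of equal length, an entry for each row: "xyz": the shift along the world's x, y, z in mm, a list of three; "spin": the turn about the world's z in degrees. In form: {"xyz": [[tx, ty, tz], ...], "spin": [spin, ...]}. A call has 1 to 20 rows; each row shifts and turns the commanded pose from where the row before left it; what a row does not reach is not made up. A row lasts 1/10 s, in which the tool goes at most 50 mm and 8.59 degrees, less where a joint would pass 70% of its speed; a pose out of reach is approached as far as the arm can. A call with a gripper value outside its range is refused whole. "jaw" is the opening, from -1 (shut) to 1 (fully open), set as the call begins (left out, the last holds). The fingers move at their own pace and stop on an object; "squeeze" is the grip in N (left out, the last holds). Time passes only in rows, so rows that do not move let the fingers close. It gives the time, the measured TCP pose, the force, the opening and the grip force at its end, in the units of the state.
- observe(): the state, without advancing time (a new reading comes with each control period).
- read_camera(name): name is "scene" or "top" or "wrist"; returns a dict with "img" (480x640x3 uint8, red, green, blue), "depth" (480x640 float32, m along the optical axis (not along the pixel's ray), 0 where there is no reading), "fx", "fy", "cx", "cy" (pixels), "dist_coeffs" ([k1, k2, p1, p2, k3] as OpenCV has them; the pictures are not rectified), "world_from_camera" (4x4, takes a point from camera to world coordinates). Camera axes: x right, y up, looking along -z (the intrinsics and any distortion apply to the point x, -y, -z); pixel columns grow to the right and rows downward; lengths in m; the calibration is good to about 2 mm. A picture is of the moment at which its call begins.
- hand_in(): hands the job in; it is judged then, once.
The state is a dict: "time": time; "qpos": joint angles; "qvel": joint speeds; "joint_efforts": joint torques, N m; "tool_pos": TCP position; "tool_rot": TCP orientation; "contact_force": force on the tool from outside, world axes, zero at the start; "torque": the same for the moment, N m; "opening": finger opening in m; "grip_force": force on a finger pad.
Only numpy, scipy, OpenCV 4.12 (cv2) and the standard library are available. Lean on these libraries where they do the work, as an engineer would, in place of code of your own. Each camera call takes 0.05 s, during which the arm holds its last target. There are 200 camera calls.

TASK

Set up the foyer display: put each of the four small mortar castings on the tile whose outline has the shape and size of its foot - the cup, the cube, the little notched spacer and the oblong prism. Stand each upright inside its outline, centred and square with it, and leave the line reel and the tape measure where they are.

Things in the scene. Friction and masses are not known exactly. Their poses are not given: they have to be found in the camera images.
- cup: Small grey cast-mortar tealight cup, round, 57 mm across, 58 mm high, open at the top; about 0.2 kg, loose, standing upright on the bench. Origin: centre of its underside, z up. Grasp it across its outside. It belongs on round_pad.
- cube: Plain grey mortar test cube, 40 x 40 x 40 mm, about 0.14 kg, loose. Origin: centre of its underside, z up, x and y square to its sides. It belongs on square_pad, any side foremost.
- spacer: Little grey mortar spacer block with a round notch across its top, 22 mm along its x, 30 mm along its y, 30 mm high, about 0.03 kg, loose. Origin: centre of its underside, z up. Grasp it low across its 22 mm (x). It belongs on small_pad with its y along the tile's y (either way round).
- prism: Grey oblong mortar prism, 40 mm along its x, 80 mm along its y, 40 mm high, about 0.27 kg, loose, lying flat. Origin: centre of its underside, z up. Grasp it across its 40 mm (x). It belongs on oblong_pad with its y along the tile's y (either way round).
- round_pad: Fixed plywood display tile 96 x 96 x 12 mm, edges along its x and y; flush in its flat top, in a dark line 3.5 mm wide, is a circle of 64 mm inner diameter, for the cup. Origin: centre of the underside, straight below the outline's centre; z up, top at 12 mm. The four tiles differ only in their outlines.
- square_pad: Fixed plywood display tile 96 x 96 x 12 mm, edges along its x and y; flush in its flat top, in a dark line 3.5 mm wide, is a square of 47 x 47 mm inside the line, for the cube. Origin: centre of the underside, straight below the outline's centre; z up, top at 12 mm. The four tiles differ only in their outlines.
- small_pad: Fixed plywood display tile 96 x 96 x 12 mm, edges along its x and y; flush in its flat top, in a dark line 3.5 mm wide, is a small rectangle, inside the line 29 mm along x and 37 mm along y, for the spacer. Origin: centre of the underside, straight below the outline's centre; z up, top at 12 mm. The four tiles differ only in their outlines.
- oblong_pad: Fixed plywood display tile 96 x 96 x 12 mm, edges along its x and y; flush in its flat top, in a dark line 3.5 mm wide, is a long rectangle, inside the line 44 mm along x and 84 mm along y, for the prism. Origin: centre of the underside, straight below the outline's centre; z up, top at 12 mm. The four tiles differ only in their outlines.
- line_reel: Bystander: reel of pink mason line with black flanges, standing upright, 55 mm across, 54 mm high, loose. Origin: centre of its underside. Leave it where it is.
- measure: Bystander: yellow pocket tape measure standing on its base, 36 mm along its x, 86 mm along its y, 64 mm high, loose. Origin: centre of its underside. Leave it where it is.

How it is judged:
By the outcome, as a careful person would: the job done as asked, in the order asked, and still so for the second after the job is handed in, with the robot touching nothing.
It also fails if it takes over 99 s, if anything falls off the work surface, if the arm or the gripper's body presses on something with over 40 N, if the wrist force passes 120 N, or if a joint passes its speed limit or range.

## Working session

There is one attempt and no reset: what is moved stays moved. The work goes in short steps, Python scripts to look and compute and a tool call to move; the robot and the scene stay as the last step left them, time stands still between calls to the robot, and variables do not carry over. Pictures are saved under pics/ and viewed, at most 14 in all, crops included, and the job is handed in when it is done.

Besides the shell and the picture viewer there is one more tool, called after "Emit:" by a JSON object that holds its "name" and its "arguments". arm_command: Moves the arm, as the interface text tells. Its arguments: {"type":"object","properties":{"xyz":{"type":"array","items":{"type":"array","items":{"type":"number"}}},"spin":{"type":"array","items":{"type":"number"}},"jaw":{"type":"number"},"squeeze":{"type":"number"}},"required":["xyz","spin"]}

```bash
ls; mkdir -p pics
cat > h.py <<'E'
from cell import *
import numpy as np, cv2, pickle
def snap(name,tag):
    d=read_camera(name); pickle.dump(d,open(f'pics/{tag}.pkl','wb'))
    cv2.imwrite(f'pics/{tag}.png',d['img'][:,:,::-1]); return d
def load(tag): return pickle.load(open(f'pics/{tag}.pkl','rb'))
def rays(d,uv):
    K=np.array([[d['fx'],0,d['cx']],[0,d['fy'],d['cy']],[0,0,1]])
    p=cv2.undistortPoints(np.array(uv,float).reshape(-1,1,2),K,np.array(d['dist_coeffs'],float)).reshape(-1,2)
    T=np.array(d['world_from_camera'])
    return T[:3,3],np.c_[p[:,0],-p[:,1],-np.ones(len(p))]@T[:3,:3].T
def onplane(d,uv,z):
    o,r=rays(d,uv); return o+r*((z-o[2])/r[:,2])[:,None]
def proj(d,P):
    T=np.linalg.inv(np.array(d['world_from_camera'])); c=np.array(P,float)@T[:3,:3].T+T[:3,3]
    K=np.array([[d['fx'],0,d['cx']],[0,d['fy'],d['cy']],[0,0,1]])
    return cv2.projectPoints(c*[1,-1,-1],np.zeros(3),np.zeros(3),K,np.array(d['dist_coeffs'],float))[0].reshape(-1,2)
E
python3 - <<'E'
from h import *
for n in('scene','top'):
    d=snap(n,n+'0'); print(n,d['fx'],d['cx'],d['cy'],d['dist_coeffs'],np.round(d['world_from_camera'],3).tolist())
s=observe(); print(s)
E
```

```text
pics
scene 498.68315595738244 323.45378904312 241.8255363474802 [0.0020516 0.        0.        0.        0.       ] [[-0.728, 0.51, -0.458, 0.067], [-0.685, -0.556, 0.471, 0.482], [-0.014, 0.657, 0.754, 0.803], [0.0, 0.0, 0.0, 1.0]]
top 485.5861573264422 315.4401198169768 233.18911243949762 [-0.13445818  0.          0.          0.          0.        ] [[-0.025, 0.983, -0.18, 0.297], [-1.0, -0.023, 0.014, 0.014], [0.01, 0.18, 0.984, 1.262], [0.0, 0.0, 0.0, 1.0]]
{'time': 0.1, 'qpos': array([-1.32904089e+00,  3.42625093e-01,  1.52490486e+00,  1.52850555e-05,
        1.27540620e+00, -1.45973627e-01]), 'qvel': array([-0.0013197 , -0.00070151, -0.00357188,  0.00066882, -0.00120071,
       -0.0005082 ]), 'joint_efforts': array([ 8.47632346e-04, -4.32005775e+01, -2.44694334e+01,  7.18354108e-02,
        5.26257267e-02, -5.48382468e-05]), 'tool_pos': array([ 0.1985018 , -0.48589629,  0.40413462]), 'tool_rot': array([-3.14026557e+00, -2.09881190e-04,  3.87724465e-01]), 'contact_force': array([ 0.08864498,  0.62896398, -0.39946718]), 'torque': array([-0.01506678,  0.00996085,  0.01337331]), 'grip_force': 0.0, 'opening': 0.09210290422697925}
```

View pics/top0.png

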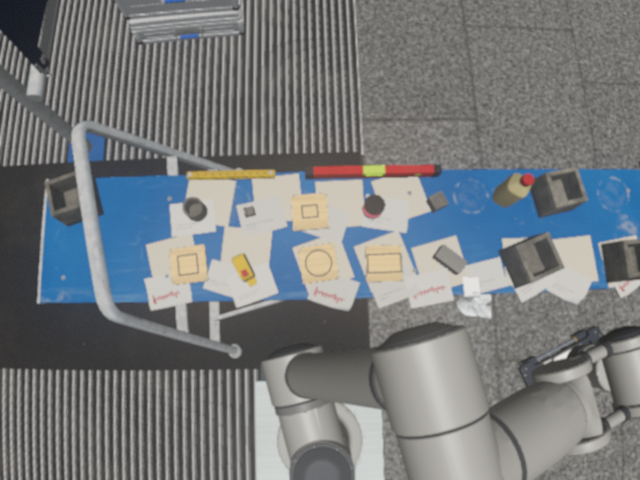

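View pics/scene0.png

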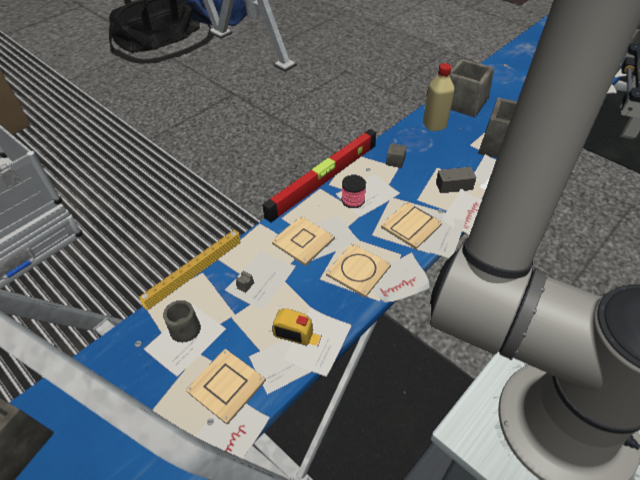

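The top view shows the cup (195,209), spacer (250,212), small pad (310,212), reel (374,206), cube (437,201), square pad (188,265), measure (243,268), round pad (318,263), oblong pad (384,263) and prism (449,260). A rail frame loops over the left side.

Run:
```python
from h import *
d=load('top0'); D=d['depth']
T=np.array(d['world_from_camera'])
for n,u,v,z in [('cup',195,209,.058),('spacer',250,212,.03),('small',310,212,.012),('reel',374,206,.054),('cube',437,201,.04),('square',188,265,.012),('meas',243,268,.064),('round',318,263,.012),('obl',384,263,.012),('prism',449,260,.04)]:
    print(n,np.round(onplane(d,[(u,v)],z)[0],3))
for u,v in [(82,130),(90,190),(98,250),(108,308),(170,328),(235,350),(150,145),(200,158),(240,170),(230,174),(370,171),(520,190),(560,190),(174,165),(182,320),(214,320)]:
    o,r=rays(d,[(u,v)]); print((u,v),np.round(o+r[0]*D[v,u],3))
for tag in('top0','scene0'):
    d=load(tag); 
    im=d['img'][:,:,::-1]
    c=im[165:305,120:480] if tag=='top0' else im[130:430,140:490]
    cv2.imwrite(f'pics/{tag}c.png',cv2.resize(c,None,fx=2.2,fy=2.2 if tag=='top0' else 1.9,interpolation=cv2.INTER_CUBIC))
d=snap('wrist','w0'); print(d['fx'],d['cx'],d['cy'],d['dist_coeffs'],np.round(d['world_from_camera'],3).tolist(),observe()['tool_pos'],observe()['tool_rot'])
```

```text
cup [0.587 0.304 0.058]
spacer [0.582 0.166 0.03 ]
small [0.582 0.009 0.012]
reel [ 0.585 -0.155  0.054]
cube [ 0.599 -0.324  0.04 ]
square [0.449 0.331 0.012]
meas [0.432 0.179 0.064]
round [ 0.447 -0.008  0.012]
obl [ 0.442 -0.18   0.012]
prism [ 0.442 -0.344  0.04 ]
(82, 130) [0.742 0.538 0.232]
(90, 190) [0.596 0.506 0.231]
(98, 250) [0.458 0.476 0.238]
(108, 308) [0.332 0.45  0.231]
(170, 328) [0.287 0.375 0.015]
(235, 350) [ 0.21   0.263 -0.344]
(150, 145) [0.777 0.441 0.027]
(200, 158) [ 0.804  0.347 -0.168]
(240, 170) [0.699 0.193 0.025]
(230, 174) [0.687 0.219 0.03 ]
(370, 171) [ 0.682 -0.15   0.044]
(520, 190) [ 0.601 -0.513  0.13 ]
(560, 190) [ 0.631 -0.687  0.013]
(174, 165) [ 0.751  0.4   -0.07 ]
(182, 320) [ 0.308  0.366 -0.069]
(214, 320) [ 0.308  0.307 -0.218]
405.0242691692851 321.34545155773264 240.33349170784376 [0.03192782 0.         0.         0.         0.        ] [[0.379, 0.887, 0.263, 0.269], [-0.926, 0.364, 0.105, -0.456], [-0.002, -0.283, 0.959, 0.384], [0.0, 0.0, 0.0, 1.0]] [ 0.19854542 -0.48591221  0.40422013] [-3.14048022e+00 -1.89694015e-04  3.87814519e-01]
```

View pics/w0.png

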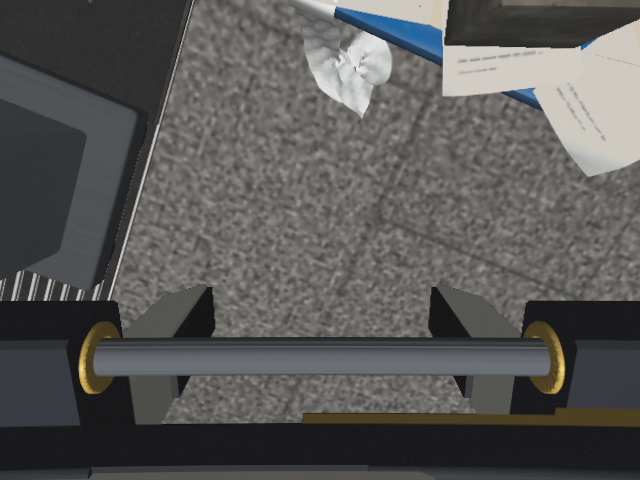

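The wrist camera looks tilted back over the fingers, with the jaws at the bottom. Next I survey both rows of objects from above.

Emit:
{"name": "arm_command", "arguments": {"xyz": [[38,24,2],[38,24,2],[38,24,2],[38,24,2],[38,24,2],[38,24,2],[38,24,2],[36,24,2],[0,0,0],[0,0,0]], "spin": [-2.8,-2.8,-2.8,-2.8,-2.8,-2.8,-2.8,-2.6,0,0]}}

```text
time: 1.15
tool_pos: [0.501, -0.2933, 0.4201]
tool_rot: [-3.141, 0.001, 0.003]
contact_force: [-0.8, -0.3, 0.1]
opening: 0.0915
grip_force: 0.0
```

Run:
```python
from h import *
snap('wrist','w1'); s=observe(); print(s['tool_pos'],s['tool_rot'])
```

```text
[ 0.50030223 -0.2940508   0.42025276] [-3.14139734e+00  1.21838931e-03  1.31530801e-03]
```

View pics/w1.png

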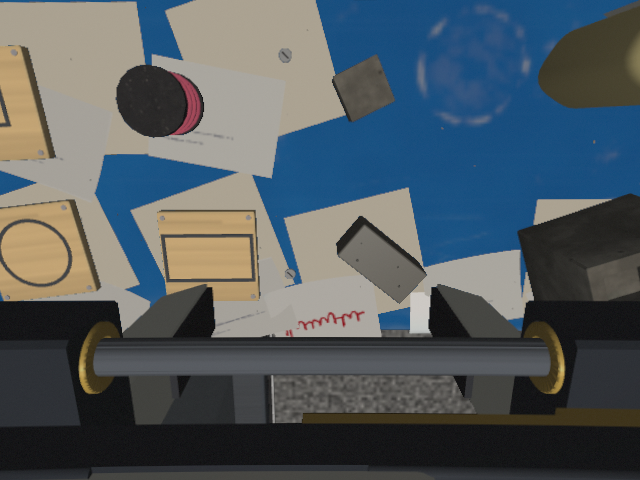

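The view shows the cube (363,88), prism (380,260), oblong pad outline (208,258) and round circle (36,252). Two more survey views follow.

Emit:
{"name": "arm_command", "arguments": {"xyz": [[0,48,0],[0,48,0],[0,48,0],[0,48,0],[0,48,0],[0,48,0],[0,22,0],[0,0,0],[0,0,0]], "spin": [0,0,0,0,0,0,0,0,0]}}

```text
time: 2.1
tool_pos: [0.5002, 0.015, 0.4208]
tool_rot: [3.141, 0.0, -0.0]
contact_force: [-0.9, -0.5, 0.3]
opening: 0.0916
grip_force: 0.0
```

Run:
```python
from h import *
snap('wrist','w2'); s=observe(); print(s['tool_pos'],s['tool_rot'])
```

```text
[0.5003816  0.01450112 0.42076852] [ 3.14087139e+00  1.22582667e-05 -1.16969143e-03]
```

Emit:
{"name": "arm_command", "arguments": {"xyz": [[0,48,0],[0,48,0],[0,48,0],[0,48,0],[0,48,0],[0,0,0],[0,0,0]], "spin": [0,0,0,0,0,0,0]}}

```text
time: 2.85
tool_pos: [0.5011, 0.2553, 0.4202]
tool_rot: [3.141, 0.001, 0.0]
contact_force: [-0.2, 0.5, -0.9]
opening: 0.0917
grip_force: 0.0
```

Run:
```python
from h import *
snap('wrist','w3'); s=observe(); print(s['tool_pos'],s['tool_rot'])
```

```text
[0.50116356 0.25447994 0.4203771 ] [ 3.14049033e+00  5.86002763e-04 -1.08823235e-03]
```

View pics/w2.png

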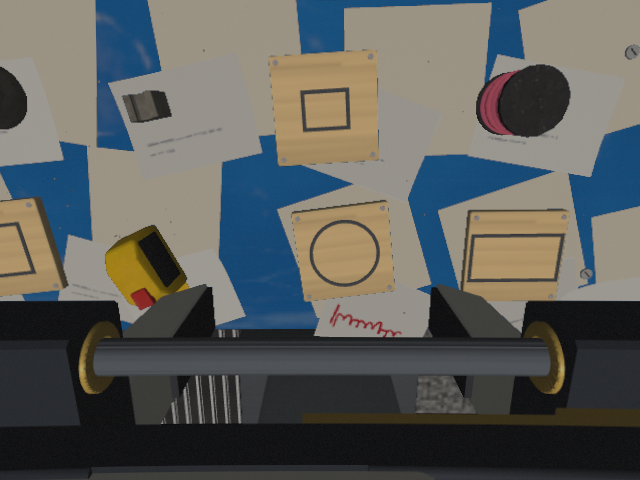

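View pics/w3.png

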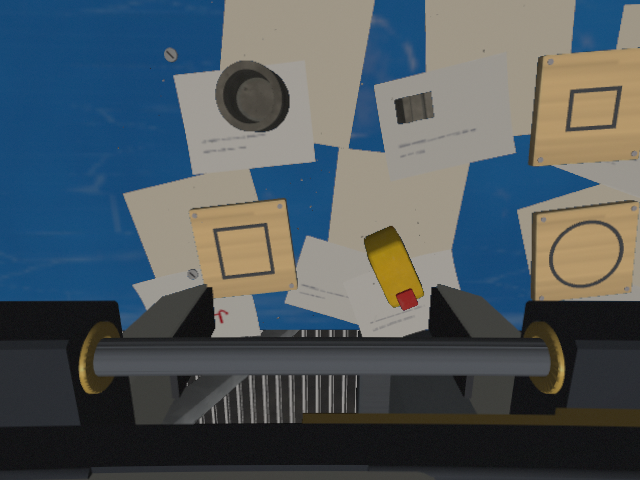

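The second view shows the spacer (147,105), small outline (326,110), round circle (344,253) and measure (146,265). The third shows the cup (253,97), square outline (244,250) and spacer (414,108). I now rectify to world planes and fit.

```bash
cat >> h.py <<'E'
def rect(d,cx,cy,z,half,res):
    """world-plane image: col -> -y, row -> -x (x up)"""
    n=int(2*half/res); i=(np.arange(n)+.5)*res-half
    X=cx-i[:,None]+0*i[None]; Y=cy-i[None]+0*i[:,None]
    p=proj(d,np.c_[X.ravel(),Y.ravel(),np.full(X.size,z)]).astype(np.float32).reshape(n,n,2)
    return cv2.remap(d['img'][:,:,::-1].copy(),p[...,0].copy(),p[...,1].copy(),cv2.INTER_CUBIC)
def outline(d,cx,cy,half=.047,res=.00025,z=.012,th=110):
    g=cv2.cvtColor(rect(d,cx,cy,z,half,res),cv2.COLOR_BGR2GRAY); m=(g<th).astype(np.uint8)
    n,l,st,_=cv2.connectedComponentsWithStats(m)
    out=[]
    for k in range(1,n):
        if st[k,4]>1500 and st[k,0]>0 and st[k,1]>0 and st[k,0]+st[k,2]<len(g) and st[k,1]+st[k,3]<len(g):
            c=max(cv2.findContours((l==k).astype(np.uint8),cv2.RETR_EXTERNAL,cv2.CHAIN_APPROX_NONE)[0],key=len)
            (u,v),(w,h),a=cv2.minAreaRect(c)
            out.append((np.round([cx-((v+.5)*res-half),cy-((u+.5)*res-half)],4).tolist(),np.round([w*res*1e3,h*res*1e3],1).tolist(),round(-a,1)))
    return out
E
python3 - <<'E'
from h import *
for n,ts,x,y in [('small',['w2','w3'],.582,.009),('square',['w3'],.449,.331),('round',['w2'],.447,-.008),('obl',['w1','w2'],.442,-.18)]:
    for t in ts: print(n,t,outline(load(t),x,y,half=.055))
ims=[]
for t,x,y,z in [('w3',.587,.304,.058),('w1',.599,-.324,.04),('w3',.582,.166,.03),('w1',.442,-.344,.04)]:
    h=.05; r=rect(load(t),x,y,z,h,.00025)
    for k in range(0,400,40): r[k,::4]=(0,255,255); r[::4,k]=(0,255,255)
    r[200,::2]=(0,0,255);r[::2,200]=(0,0,255); r=cv2.resize(r,(400,300) if 0 else (300,300)); ims.append(r)
cv2.imwrite('pics/obj.png',np.vstack([np.hstack(ims[:2]),np.hstack(ims[2:])]))
E
```

```text
small w2 [([0.5859, 0.0119], [36.2, 44.2], -86.6)]
small w3 [([0.5859, 0.0123], [36.1, 44.5], -86.7)]
square w3 [([0.4512, 0.3333], [54.4, 54.4], -83.4)]
round w2 [([0.4479, -0.0078], [71.0, 70.8], -90.0)]
obl w1 [([0.4693, -0.2044], [131.2, 66.6], -44.5), ([0.4435, -0.1789], [51.1, 91.2], -89.6)]
obl w2 [([0.4436, -0.1787], [51.5, 91.9], -89.3)]
```

View pics/obj.png

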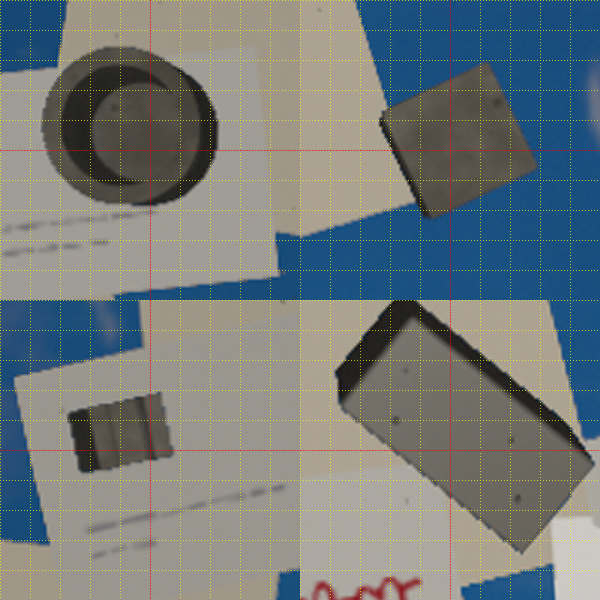

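Outline fits match the nominal sizes: small (.5859,.0121), square (.4512,.3333), round (.4479,-.0078), oblong (.4436,-.1788). In the rectified crops the pieces are at roughly cup (.595,.313), cube (.601,-.327) at 26°, and prism (.447,-.350) with its long axis at 51°. Next I hover over the cup.

Emit:
{"name": "arm_command", "arguments": {"xyz": [[24,14,-30],[24,15,-30],[24,15,-30],[22,15,-30],[0,0,0],[0,0,0],[0,0,0]], "spin": [0,0,0,0,0,0,0]}}

```text
time: 3.6
tool_pos: [0.5949, 0.3134, 0.3028]
tool_rot: [-3.141, -0.002, -0.002]
contact_force: [0.2, -0.3, 1.3]
opening: 0.0918
grip_force: 0.0
```

Run:
```python
from h import *
d=snap('wrist','w4'); s=observe(); print(s['tool_pos'],s['tool_rot'])
r=rect(d,.595,.313,.058,.05,.00025); 
r2=rect(d,.595,.313,.0,.05,.00025)
for q in(r,r2): q[200,::2]=(0,0,255);q[::2,200]=(0,0,255); q[::4,::40]=(0,255,255); q[::40,::4]=(0,255,255)
cv2.imwrite('pics/cup.png',np.hstack([r,r2]))
```

```text
[0.59470099 0.31373378 0.30329053] [-3.14066279e+00 -3.07429482e-03 -1.03693957e-03]
```

View pics/cup.png

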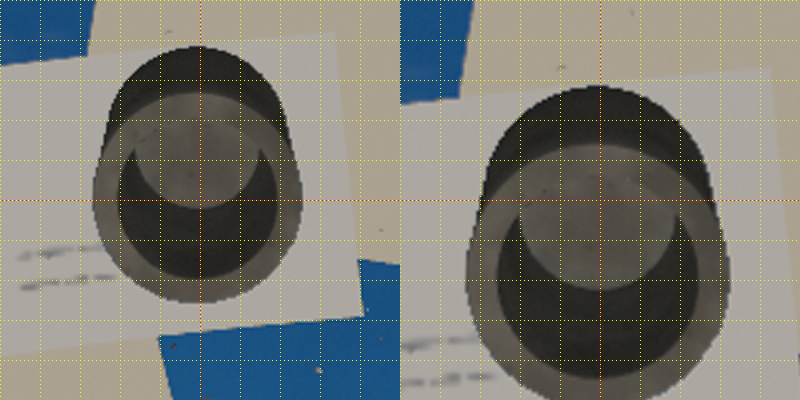

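The rim fit puts the cup at (.5955,.3135), so I descend and grasp.

Emit:
{"name": "arm_command", "arguments": {"xyz": [[1,0,-40],[0,0,-40],[0,0,-25],[0,0,-9],[0,0,0],[0,0,0],[0,0,0]], "spin": [0,0,0,0,0,0,0]}}

```text
time: 4.35
tool_pos: [0.5962, 0.3152, 0.1893]
tool_rot: [-3.14, -0.004, 0.0]
contact_force: [-0.0, 0.9, 0.5]
opening: 0.0919
grip_force: 0.0
```

Emit:
{"name": "arm_command", "arguments": {"xyz": [[0,0,0],[0,0,0],[0,0,0],[0,0,0],[0,0,0],[0,0,0],[0,0,0]], "spin": [0,0,0,0,0,0,0], "jaw": -1, "squeeze": 25}}

```text
time: 5.05
tool_pos: [0.5956, 0.3149, 0.1867]
tool_rot: [3.141, 0.0, 0.0]
contact_force: [-0.8, -0.4, 1.3]
opening: 0.0548
grip_force: 25.0
```

Emit:
{"name": "arm_command", "arguments": {"xyz": [[0,0,30],[0,0,40],[-11,-23,20],[-21,-45,0],[-21,-45,0],[-21,-45,0],[-21,-45,0],[-21,-45,0],[-21,-45,0],[-11,-23,0],[0,-6.5,-20],[0,0,-40],[0,0,-10],[0,0,0],[0,0,0],[0,0,0]], "spin": [0,0,0,0,0,0,0,0,0,0,0,0,0,0,0,0]}}

```text
time: 6.65
tool_pos: [0.4482, -0.0073, 0.2079]
tool_rot: [3.141, -0.002, 0.001]
contact_force: [-0.0, 0.5, -2.5]
opening: 0.0547
grip_force: 25.0
```

Run:
```python
from h import *
for i in range(3):
    d=snap('wrist','w5'); s=observe(); print(s['tool_pos'],s['tool_rot'],s['opening'])
```

```text
[ 0.44808781 -0.00732102  0.20792643] [ 3.14106903e+00 -2.38901579e-03  9.37164024e-04] 0.05471261774631757
[ 0.44798854 -0.00732641  0.20782114] [ 3.14104433e+00 -2.23307025e-03  9.89004641e-04] 0.054629938260720275
[ 0.44787241 -0.00735538  0.20765481] [ 3.14115104e+00 -1.86325133e-03  7.85563694e-04] 0.05466762835487731
```

View pics/w5.png

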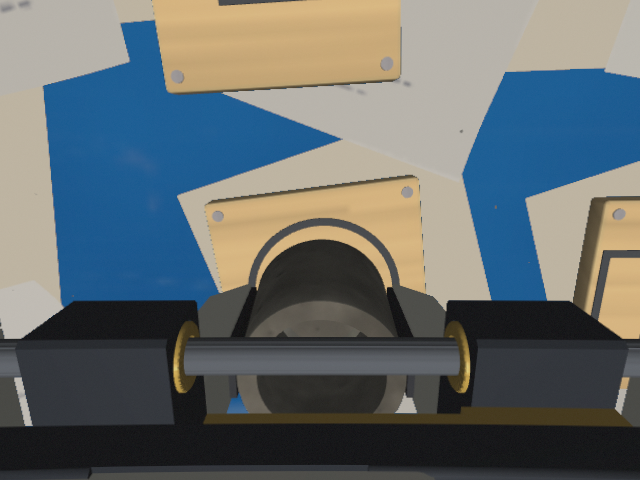

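The cup is in the jaws just above the circle and looks centred, with the arc top at (323,222). I lower, release and check.

Emit:
{"name": "arm_command", "arguments": {"xyz": [[0,0,-5],[0,0,-2.5],[0,0,0],[0,0,0],[0,0,0]], "spin": [0,0,0,0,0]}}

```text
time: 7.3
tool_pos: [0.4476, -0.0075, 0.1992]
tool_rot: [3.142, 0.0, 0.0]
contact_force: [0.0, 0.0, -2.3]
opening: 0.0549
grip_force: 25.0
```

Emit:
{"name": "arm_command", "arguments": {"xyz": [[0,0,0],[0,0,0],[0,0,0],[0,0,0],[0,0,30],[0,0,40],[0,0,30],[0,0,0],[0,0,0],[0,0,0]], "spin": [0,0,0,0,0,0,0,0,0,0], "jaw": 1}}

```text
time: 8.3
tool_pos: [0.4471, -0.0074, 0.2983]
tool_rot: [-3.141, 0.002, 0.0]
contact_force: [0.2, -0.3, 0.7]
opening: 0.0918
grip_force: 0.0
```

Run:
```python
from h import *
d=snap('wrist','w6'); s=observe(); print(s['tool_pos'],s['tool_rot'])
x,y=.4479,-.0078
print(outline(d,x,y,half=.055))
r=rect(d,x,y,.07,.05,.00025); 
r2=rect(d,x,y,.012,.05,.00025)
for q in(r,r2): q[200,::2]=(0,0,255);q[::2,200]=(0,0,255); q[::4,::40]=(0,255,255); q[::40,::4]=(0,255,255)
cv2.imwrite('pics/cup2.png',np.hstack([r,r2]))
```

```text
[ 0.44713809 -0.00744095  0.29812875] [-3.14123603e+00  2.44021073e-03  3.10755597e-04]
[]
```

View pics/cup2.png

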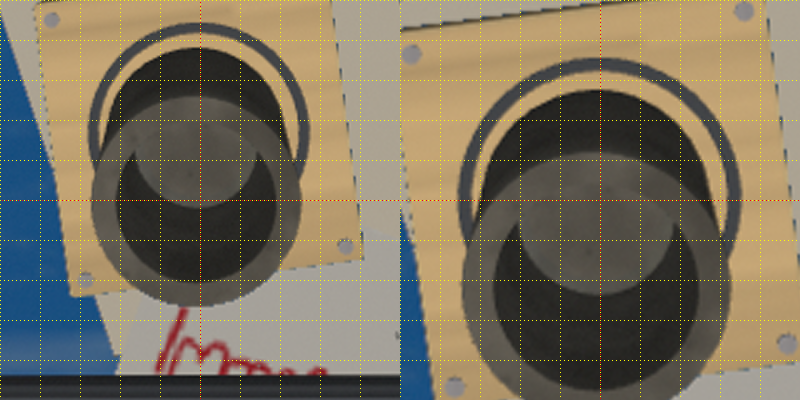

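The cup sits inside the ring, within about 1 mm of centre: foot top edge at row 90 and ring top at row 58 in the right panel. Next is the cube.

Emit:
{"name": "arm_command", "arguments": {"xyz": [[21,-44,0],[22,-46,0],[22,-46,0],[22,-46,0],[22,-46,0],[22,-46,0],[22,-45,2],[0,0,0],[0,0,0],[0,0,0]], "spin": [3,4,4,4,4,4,3,0,0,0]}}

```text
time: 9.35
tool_pos: [0.598, -0.3209, 0.2999]
tool_rot: [-3.139, 0.001, 0.454]
contact_force: [0.4, 0.3, -0.6]
opening: 0.0912
grip_force: 0.0
```

Run:
```python
from h import *
d=snap('wrist','w7'); s=observe(); print(s['tool_pos'],s['tool_rot'])
x,y=.601,-.327
r=rect(d,x,y,.04,.05,.00025); 
r2=rect(d,x,y,0,.05,.00025)
for q in(r,r2): q[200,::2]=(0,0,255);q[::2,200]=(0,0,255); q[::4,::40]=(0,255,255); q[::40,::4]=(0,255,255)
cv2.imwrite('pics/cube.png',np.hstack([r,r2]))
```

```text
[ 0.59808475 -0.32060462  0.30054367] [-3.13973628e+00  8.86548627e-04  4.54857186e-01]
```

View pics/cube.png

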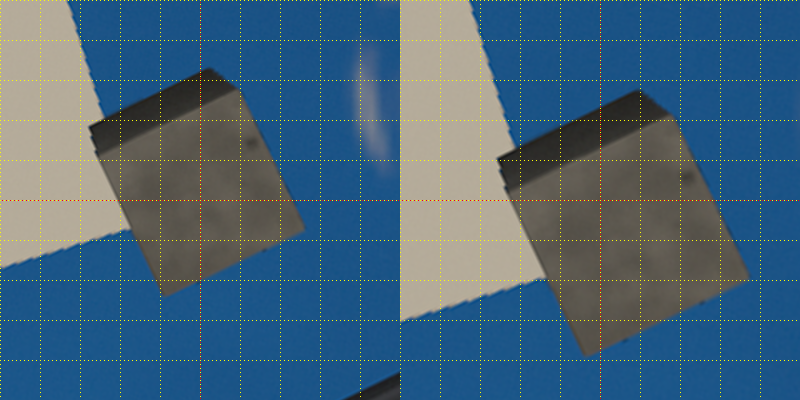

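The cube's top corners (left panel) are (97,156), (239,90), (305,230) and (164,296), giving a centre of (.6028,-.3273) at 25°. I grasp it there.

Emit:
{"name": "arm_command", "arguments": {"xyz": [[4.5,-6.5,-20],[0,0,-35],[0,0,-35],[0,0,-20],[0,0,-7],[0,0,0],[0,0,0]], "spin": [-1,0,0,0,0,0,0]}}

```text
time: 10.1
tool_pos: [0.6034, -0.3282, 0.1859]
tool_rot: [3.139, -0.001, 0.437]
contact_force: [0.7, 0.3, -0.5]
opening: 0.0918
grip_force: 0.0
```

Emit:
{"name": "arm_command", "arguments": {"xyz": [[0,0,0],[0,0,0],[0,0,0],[0,0,0],[0,0,0],[0,0,0],[0,0,0],[0,0,0]], "spin": [0,0,0,0,0,0,0,0], "jaw": -1, "squeeze": 25}}

```text
time: 10.9
tool_pos: [0.6029, -0.3284, 0.1842]
tool_rot: [3.142, 0.0, 0.437]
contact_force: [0.5, 0.4, -0.8]
opening: 0.0397
grip_force: 25.0
```

Emit:
{"name": "arm_command", "arguments": {"xyz": [[0,0,30],[0,0,40],[0,5,30],[-9.4,25,0],[-9.4,40,0],[-9.4,42,0],[-9.4,42,0],[-9.4,42,0],[-9.4,42,0],[-9.4,42,0],[-9.4,42,0],[-9.4,42,0],[-9.4,42,0],[-9.4,42,0],[-9.4,42,0],[-9.4,42,0],[-9.4,42,0],[-9.4,42,0],[-9.4,40,0],[0,5,0]], "spin": [0,0,0,-1.15,-1.15,-1.15,-1.15,-1.15,-1.15,-1.15,-1.15,-1.15,-1.15,-1.15,-1.15,-1.15,-1.15,-1.15,-1.15,0]}}

```text
time: 12.9
tool_pos: [0.4508, 0.3363, 0.2842]
tool_rot: [-3.14, -0.0, 0.119]
contact_force: [-0.3, 0.3, -0.9]
opening: 0.0398
grip_force: 25.0
```

Emit:
{"name": "arm_command", "arguments": {"xyz": [[0,0,0],[0,0,0],[0,0,0],[0,0,0]], "spin": [0,0,0,0]}}

```text
time: 13.3
tool_pos: [0.453, 0.3314, 0.2843]
tool_rot: [3.141, 0.0, 0.114]
contact_force: [-0.5, -1.1, -0.7]
opening: 0.0402
grip_force: 25.0
```

Emit:
{"name": "arm_command", "arguments": {"xyz": [[-1.5,1,-25],[0,0,-35],[0,0,-20],[0,0,-5],[0,0,-2.5],[0,0,0],[0,0,0],[0,0,0]], "spin": [0,0,0,0,0,0,0,0]}}

```text
time: 14.1
tool_pos: [0.4513, 0.3337, 0.1978]
tool_rot: [-3.141, -0.002, 0.115]
contact_force: [-0.2, 0.5, -1.8]
opening: 0.04
grip_force: 25.0
```

Emit:
{"name": "arm_command", "arguments": {"xyz": [[0,0,0],[0,0,0],[0,0,0],[0,0,0],[0,0,30],[0,0,40],[0,0,30],[0,0,0],[0,0,0],[0,0,0]], "spin": [0,0,0,0,0,0,0,0,0,0], "jaw": 1}}

```text
time: 15.1
tool_pos: [0.4506, 0.3334, 0.2955]
tool_rot: [3.141, 0.002, 0.116]
contact_force: [-0.1, 0.1, -0.8]
opening: 0.0918
grip_force: 0.0
```

```bash
cat >> h.py <<'E'
def pair(tag,x,y,z1,z2):
    d=snap('wrist',tag); s=observe(); print(s['tool_pos'],s['tool_rot'])
    r=rect(d,x,y,z1,.05,.00025); r2=rect(d,x,y,z2,.05,.00025)
    for q in(r,r2): q[200,::2]=(0,0,255);q[::2,200]=(0,0,255); q[::4,::40]=(0,255,255); q[::40,::4]=(0,255,255)
    cv2.imwrite(f'pics/{tag}p.png',np.hstack([r,r2]))
E
python3 - <<'E'
from h import *
pair('w8',.4512,.3333,.052,.012)
E
```

```text
[0.45058907 0.33336195 0.29530425] [3.14045370e+00 2.62257806e-03 1.15497348e-01]
```

View pics/w8p.png

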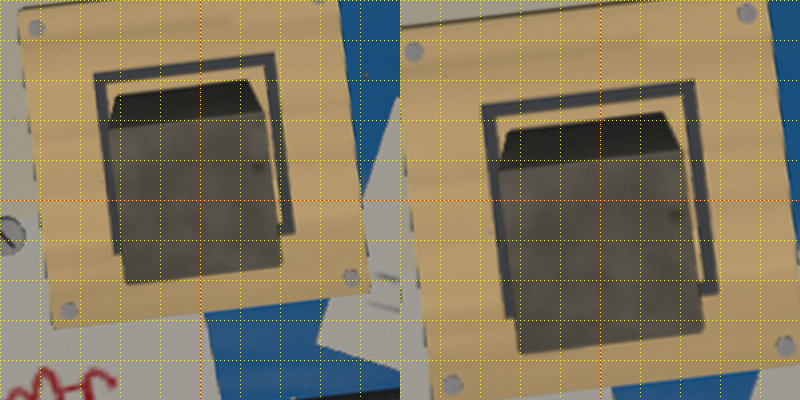

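In the right panel the cube foot's top edge runs (507,131)–(663,112) inside an inner line from about 498 to 686. The cube is therefore ~1.7 mm too far in +y, so I regrip and correct it.

Emit:
{"name": "arm_command", "arguments": {"xyz": [[0,0,-40],[0,0,-40],[0,0,-18],[0,0,0],[0,0,0],[0,0,0]], "spin": [0,0,0,0,0,0]}}

```text
time: 15.75
tool_pos: [0.4514, 0.3338, 0.1998]
tool_rot: [-3.141, -0.002, 0.116]
contact_force: [-0.1, 0.3, 0.5]
opening: 0.0919
grip_force: 0.0
```

Emit:
{"name": "arm_command", "arguments": {"xyz": [[0,0,0],[0,0,0],[0,0,0],[0,0,0],[0,0,0],[0,0,0],[0,0,0],[0,0,5],[0.5,-1.6,0],[0,0,0],[0,0,0],[0,0,-5],[0,0,-1],[0,0,0],[0,0,0]], "spin": [0,0,0,0,0,0,0,0,0,0,0,0,0,0,0], "jaw": -1}}

```text
time: 17.25
tool_pos: [0.4516, 0.3321, 0.1984]
tool_rot: [-3.141, -0.001, 0.116]
contact_force: [-1.9, -1.8, 6.8]
opening: 0.0399
grip_force: 25.0
```

Emit:
{"name": "arm_command", "arguments": {"xyz": [[0,0,0],[0,0,0],[0,0,0],[0,0,0],[0,0,30],[0,0,40],[0,0,30],[0,0,0],[0,0,0],[0,0,0]], "spin": [0,0,0,0,0,0,0,0,0,0], "jaw": 1}}

```text
time: 18.25
tool_pos: [0.4511, 0.3317, 0.2965]
tool_rot: [3.141, 0.002, 0.115]
contact_force: [0.0, -0.0, -0.3]
opening: 0.0918
grip_force: 0.0
```

Run:
```python
from h import *
pair('w9',.4512,.3333,.052,.012)
```

```text
[0.45107495 0.33177791 0.2962602 ] [3.14041525e+00 2.68758042e-03 1.15551994e-01]
```

I have two picture views left, so I switch to numeric measurement using the depth of each top face.

```bash
cat >> h.py <<'E'
def top(d,x,y,ztop,half=.05,tol=.006):
    D=d['depth']; v,u=np.mgrid[:480,:640]; o,r=rays(d,np.c_[u.ravel(),v.ravel()])
    P=o+r*D.reshape(-1,1); m=(abs(P[:,0]-x)<half)&(abs(P[:,1]-y)<half)&(abs(P[:,2]-ztop)<tol)&(D.ravel()>0)
    k=np.zeros(480*640,np.uint8); k[m]=1; k=cv2.morphologyEx(k.reshape(480,640),cv2.MORPH_OPEN,np.ones((3,3)))
    n,l,st,_=cv2.connectedComponentsWithStats(k); b=1+np.argmax(st[1:,4]); c=max(cv2.findContours((l==b).astype(np.uint8),cv2.RETR_EXTERNAL,cv2.CHAIN_APPROX_NONE)[0],key=len).reshape(-1,2)
    Q=onplane(d,c,ztop)[:,:2]; (cx,cy),(w,h),a=cv2.minAreaRect((Q*1000).astype(np.float32))
    return np.round([cx,cy,w,h,a],2), round(float(np.median(P[(l==b).ravel()][:,2])),4)
E
python3 - <<'E'
from h import *
print('w7 cube',top(load('w7'),.602,-.327,.04))
for t in('w8','w9'): print(t,top(load(t),.4512,.3333,.052))
print('w6 cup',top(load('w6'),.447,-.008,.07),'w4 cup',top(load('w4'),.5955,.3135,.058))
for t in('w2','w3'): print('spacer',top(load(t),.59,.18,.03,.04,.004))
print('prism',top(load('w1'),.4473,-.3497,.04,.07))
print('square w8',outline(load('w8'),.4512,.3333,.055))
E
```

```text
w7 cube (array([ 603.39, -327.32,   40.54,   39.29,   25.39]), 0.0394)
w8 (array([452.43, 334.59,  40.29,  39.77,   6.65]), 0.0514)
w9 (array([453.22, 332.92,  40.4 ,  39.71,   6.65]), 0.0514)
w6 cup (array([ 4.4829e+02, -6.8100e+00,  5.3650e+01,  5.2000e+01,  6.0000e-02]), 0.0697) w4 cup (array([596.19, 313.56,  52.17,  53.46,  89.97]), 0.0576)
spacer (array([589.95, 161.79,  22.32,   8.42,  11.05]), 0.0293)
spacer (array([589.91, 164.05,  21.23,   8.06,   8.55]), 0.0292)
prism (array([ 447.67, -349.6 ,   80.08,   40.17,   51.09]), 0.0394)
square w8 [([0.4467, 0.3328], [63.4, 54.1], -83.3)]
```

Depth fits agree well: the cube on its tile has moved by (+0.8,-1.7) mm and is now centred to ~0.5 mm. Next is the spacer, with the tool turned to ~98°.

Emit:
{"name": "arm_command", "arguments": {"xyz": [[10,-10,0],[12,-13,0],[12,-13,0],[12,-13,0],[12,-13,0],[12,-13,0],[12,-14,0],[12,-14,0],[12,-14,0],[12,-14,0],[12,-13,0],[10,-11,0],[9,-2,0],[0,0,0],[0,0,0],[0,0,0],[0,0,0]], "spin": [6,7.5,7.5,7.5,7.5,7.5,7.5,7.5,7.5,7.5,7.5,6.5,4,0,0,0,0]}}

```text
time: 20.0
tool_pos: [0.6, 0.1754, 0.2975]
tool_rot: [-3.141, -0.0, 1.712]
contact_force: [0.1, 0.2, -0.5]
opening: 0.0921
grip_force: 0.0
```

```bash
cat >> h.py <<'E'
def tops(d,x,y,ztop,half=.05,tol=.004):
    D=d['depth']; v,u=np.mgrid[:480,:640]; o,r=rays(d,np.c_[u.ravel(),v.ravel()])
    P=o+r*D.reshape(-1,1); m=(abs(P[:,0]-x)<half)&(abs(P[:,1]-y)<half)&(abs(P[:,2]-ztop)<tol)&(D.ravel()>0)
    n,l,st,_=cv2.connectedComponentsWithStats(m.astype(np.uint8).reshape(480,640)); A=[]
    for b in range(1,n):
        if st[b,4]>60:
            c=cv2.findContours((l==b).astype(np.uint8),cv2.RETR_EXTERNAL,cv2.CHAIN_APPROX_NONE)[0][0].reshape(-1,2)
            A.append(onplane(d,c,ztop)[:,:2]*1000); print('  part',st[b,4],np.round(np.array(cv2.minAreaRect(A[-1].astype(np.float32))[0]),1))
    return np.round(np.hstack(cv2.minAreaRect(np.vstack(A).astype(np.float32))),2)
E
python3 - <<'E'
from h import *
d=snap('wrist','w10'); s=observe(); print(s['tool_pos'],s['tool_rot'])
print(tops(d,.59,.175,.03,.03))
cv2.imwrite('pics/w10p.png',np.hstack([rect(d,.59,.175,.03,.04,.0002),rect(d,.59,.175,0,.04,.0002)]))
E
```

```text
[0.60007543 0.17533359 0.29768845] [-3.14135225e+00 -8.87390602e-06  1.71244957e+00]
  part 384 [586.2 182. ]
  part 389 [589.9 164.2]
[588.17 172.89  21.89  26.16  11.98]
```

Emit:
{"name": "arm_command", "arguments": {"xyz": [[-12,-2.5,-20],[0,0,-35],[0,0,-35],[0,0,-18],[0,0,-7],[0,0,0],[0,0,0],[0,0,0]], "spin": [3.7,0,0,0,0,0,0,0]}}

```text
time: 20.85
tool_pos: [0.589, 0.1726, 0.1843]
tool_rot: [3.139, 0.0, 1.777]
contact_force: [-0.0, -0.5, -0.0]
opening: 0.0922
grip_force: 0.0
```

Emit:
{"name": "arm_command", "arguments": {"xyz": [[0,0,0],[0,0,0],[0,0,0],[0,0,0],[0,0,0],[0,0,0],[0,0,0],[0,0,0],[0,0,0],[0,0,0]], "spin": [0,0,0,0,0,0,0,0,0,0], "jaw": -1, "squeeze": 12}}

```text
time: 21.85
tool_pos: [0.5884, 0.1725, 0.1827]
tool_rot: [3.142, 0.0, 1.777]
contact_force: [-0.0, -0.4, -0.1]
opening: 0.0218
grip_force: 12.0
```

Emit:
{"name": "arm_command", "arguments": {"xyz": [[0,0,25],[0,0,35],[-0.5,-25,0],[-0.5,-36,0],[-0.5,-40,0],[-0.5,-36,0],[-0.5,-24,0],[0,0,0],[0,0,0],[0,0,0],[0,0,0]], "spin": [0,0,-1.6,-1.7,-1.7,-1.7,-1.7,0,0,0,0]}}

```text
time: 22.95
tool_pos: [0.5859, 0.0126, 0.2427]
tool_rot: [3.142, -0.0, 1.632]
contact_force: [0.3, 0.1, -0.2]
opening: 0.0222
grip_force: 12.0
```

Emit:
{"name": "arm_command", "arguments": {"xyz": [[0,0,-25],[0,0,-14],[0,0,-6],[0,0,0],[0,0,0],[0,0,0]], "spin": [0,0,0,0,0,0]}}

```text
time: 23.55
tool_pos: [0.5863, 0.0115, 0.1985]
tool_rot: [3.14, 0.0, 1.631]
contact_force: [0.0, 0.1, 0.4]
opening: 0.0218
grip_force: 12.0
```

Emit:
{"name": "arm_command", "arguments": {"xyz": [[0,0,-1.5],[0,0,-0.5],[0,0,0],[0,0,0],[0,0,0]], "spin": [0,0,0,0,0]}}

```text
time: 24.05
tool_pos: [0.586, 0.0115, 0.1958]
tool_rot: [3.141, 0.0, 1.63]
contact_force: [0.1, -0.2, -1.0]
opening: 0.0219
grip_force: 12.0
```

Emit:
{"name": "arm_command", "arguments": {"xyz": [[0,0,0],[0,0,0],[0,0,0],[0,0,0],[0,0,0],[0,0,30],[0,0,40],[0,0,32],[0,0,0],[0,0,0],[0,0,0]], "spin": [0,0,0,0,0,0,0,0,0,0,0], "jaw": 1}}

```text
time: 25.15
tool_pos: [0.5855, 0.0115, 0.2964]
tool_rot: [-3.139, -0.0, 1.631]
contact_force: [-0.2, -0.7, -1.3]
opening: 0.0918
grip_force: 0.0
```

Run:
```python
from h import *
d=snap('wrist','w11'); s=observe(); print(s['tool_pos'],s['tool_rot'])
print(tops(d,.586,.012,.042,.03))
print(outline(d,.5859,.0121,half=.047))
```

```text
[0.5855193  0.01150411 0.29617462] [-3.13873516e+00 -4.92237392e-04  1.63041296e+00]
  part 427 [585.6  21.3]
  part 439 [586.7   2.8]
[586.14  12.    21.57  26.18   3.5 ]
[([0.586, 0.0107], [36.0, 46.6], -86.6)]
```

The spacer top is at (586.1,12.0), 3.5°, against the outline at (585.9,12.1), 3.4°, so it is well placed. The prism is last.

Emit:
{"name": "arm_command", "arguments": {"xyz": [[-8,-20,0],[-14,-35,0],[-14,-38,0],[-14,-38,0],[-14,-38,0],[-14,-38,0],[-14,-38,0],[-14,-38,0],[-14,-36,0],[-10,-27,0],[-8,-15,0],[0,0,0],[0,0,0],[0,0,0],[0,0,0]], "spin": [-2,-4,-4,-4,-4,-4,-4,-4,-4,-4,-4.3,0,0,0,0]}}

```text
time: 26.7
tool_pos: [0.4484, -0.3485, 0.2975]
tool_rot: [-3.141, -0.0, 0.894]
contact_force: [-0.5, 0.8, -0.4]
opening: 0.0918
grip_force: 0.0
```

Run:
```python
from h import *
d=snap('wrist','w12'); s=observe(); print(s['tool_pos'],s['tool_rot'])
print(top(d,.4475,-.3495,.04,.07))
```

```text
[ 0.44845949 -0.34860282  0.29765398] [-3.14140599e+00 -1.26049306e-04  8.94248194e-01]
(array([ 447.18, -349.35,   78.97,   39.54,   51.14]), 0.0393)
```

Emit:
{"name": "arm_command", "arguments": {"xyz": [[-1,-0.8,-20],[0,0,-35],[0,0,-35],[0,0,-18],[0,0,-8],[0,0,0],[0,0,0],[0,0,0]], "spin": [0,0,0,0,0,0,0,0]}}

```text
time: 27.55
tool_pos: [0.4474, -0.3506, 0.1831]
tool_rot: [3.139, 0.0, 0.893]
contact_force: [0.2, -0.2, 0.1]
opening: 0.092
grip_force: 0.0
```

Emit:
{"name": "arm_command", "arguments": {"xyz": [[0,0,0],[0,0,0],[0,0,0],[0,0,0],[0,0,0],[0,0,0],[0,0,0],[0,0,0]], "spin": [0,0,0,0,0,0,0,0], "jaw": -1, "squeeze": 35}}

```text
time: 28.35
tool_pos: [0.4469, -0.3503, 0.1817]
tool_rot: [3.142, 0.0, 0.892]
contact_force: [0.0, -0.3, -0.3]
opening: 0.0399
grip_force: 35.0
```

Emit:
{"name": "arm_command", "arguments": {"xyz": [[0,0,25],[0,0,35],[0,10,0],[-0.5,20,0],[-0.5,26,0],[-0.5,28,0],[-0.5,28,0],[-0.5,26,0],[-0.8,20,0],[0,12.6,0],[0,0,0],[0,0,0],[0,0,0],[0,0,0]], "spin": [0,0,3.4,5,5,5,5,5,5,6,0,0,0,0]}}

```text
time: 29.75
tool_pos: [0.4437, -0.1805, 0.2417]
tool_rot: [3.141, 0.0, 1.578]
contact_force: [0.0, 0.1, -3.2]
opening: 0.0397
grip_force: 35.0
```

Emit:
{"name": "arm_command", "arguments": {"xyz": [[0,0,-25],[0,0,-14],[0,0,0],[0,0,0],[0,0,0],[0,0,0]], "spin": [0,0,0,0,0,0]}}

```text
time: 30.35
tool_pos: [0.4439, -0.18, 0.2035]
tool_rot: [3.14, 0.001, 1.58]
contact_force: [0.6, 0.8, -2.3]
opening: 0.04
grip_force: 35.0
```

Emit:
{"name": "arm_command", "arguments": {"xyz": [[0,0,-5],[0,0,-3.3],[0,0,0],[0,0,0],[0,0,0]], "spin": [0,0,0,0,0]}}

```text
time: 30.85
tool_pos: [0.4437, -0.1797, 0.1944]
tool_rot: [3.141, 0.0, 1.58]
contact_force: [-0.5, 0.7, -2.0]
opening: 0.0399
grip_force: 35.0
```

Emit:
{"name": "arm_command", "arguments": {"xyz": [[0,0,0],[0,0,0],[0,0,0],[0,0,0],[0,0,30],[0,0,40],[0,0,34],[0,0,0],[0,0,0],[0,0,0]], "spin": [0,0,0,0,0,0,0,0,0,0], "jaw": 1}}

```text
time: 31.85
tool_pos: [0.4432, -0.1795, 0.2974]
tool_rot: [-3.14, -0.001, 1.58]
contact_force: [-0.5, 0.3, -0.7]
opening: 0.0917
grip_force: 0.0
```

Run:
```python
from h import *
d=snap('wrist','w13'); s=observe(); print(s['tool_pos'],s['tool_rot'])
print(top(d,.4436,-.179,.052,.06))
g=rect(d,.4436,-.1788,.012,.0525,.00025)
a=[cv2.resize(q,(400,300)) if 0 else q[10:410,10:410] for q in (g,)]
w9=rect(load('w9'),.4512,.3333,.012,.05,.00025); w11=rect(load('w11'),.5859,.0121,.012,.05,.00025)
ims=[cv2.resize(q,(264,264)) for q in (w9,w11)]
big=np.zeros((528,800,3),np.uint8); big[:528,:528]=cv2.resize(g,(528,528),interpolation=cv2.INTER_CUBIC); big[:264,536:800]=ims[0]; big[264:,536:800]=ims[1]
cv2.imwrite('pics/fin.png',big)
```

```text
[ 0.44326182 -0.17950534  0.29718297] [-3.13939606e+00 -1.36830542e-03  1.57985586e+00]
(array([ 443.7 , -178.49,   39.52,   78.85,    0.55]), 0.0513)
```

View pics/fin.png

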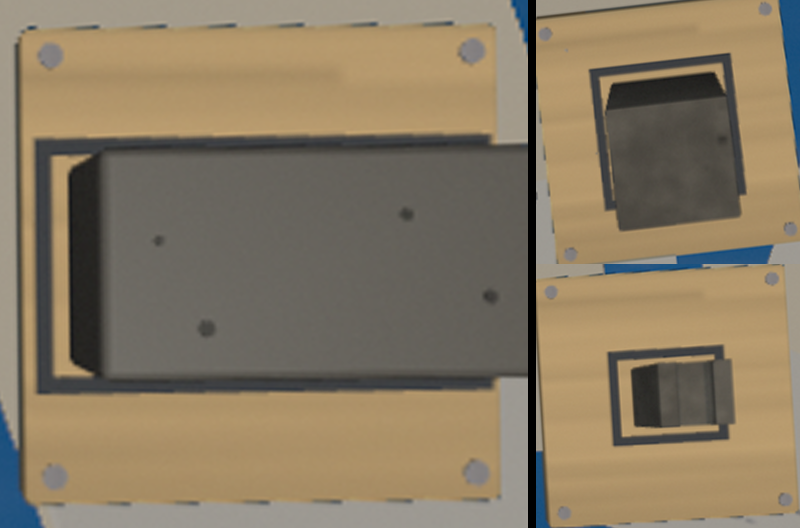

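The prism is square in its line but the far ends are hidden. I look from beyond the -y ends of the prism and spacer to check the other gaps.

Emit:
{"name": "arm_command", "arguments": {"xyz": [[0,-35,0],[0,-45,0],[0,-40,0],[0,0,0],[0,0,0],[0,0,0]], "spin": [0,0,0,0,0,0]}}

```text
time: 32.5
tool_pos: [0.4435, -0.2988, 0.2974]
tool_rot: [-3.14, -0.002, 1.58]
contact_force: [-0.2, 0.2, -0.1]
opening: 0.0918
grip_force: 0.0
```

Run:
```python
from h import *
d=snap('wrist','w14'); print(observe()['tool_pos'])
```

```text
[ 0.44359722 -0.29860593  0.29777744]
```

Emit:
{"name": "arm_command", "arguments": {"xyz": [[20,25,0],[35,35,0],[35,40,0],[35,40,0],[18,40,0],[0,35,0],[0,10,0],[0,0,0],[0,0,0],[0,0,0]], "spin": [0,0,0,0,0,0,0,0,0,0]}}

```text
time: 33.55
tool_pos: [0.5823, -0.0807, 0.2986]
tool_rot: [3.141, 0.0, 1.578]
contact_force: [-0.2, -0.1, 0.1]
opening: 0.0919
grip_force: 0.0
```

Run:
```python
from h import *
d=snap('wrist','w15'); print(observe()['tool_pos'])
A=rect(load('w14'),.4436,-.2088,.012,.033,.000165)
B=rect(d,.5859,.0121,.012,.033,.000165)
C=rect(load('w13'),.4436,-.1488,.012,.033,.000165)
D=rect(load('w11'),.5859,.0121,.012,.033,.000165)
f=lambda q:cv2.resize(q,(300,300),interpolation=cv2.INTER_CUBIC)
cv2.imwrite('pics/fin2.png',np.vstack([np.hstack([f(C),f(A)]),np.hstack([f(D),f(B)])]))
```

```text
[ 0.58233412 -0.08084022  0.29851526]
```

View pics/fin2.png

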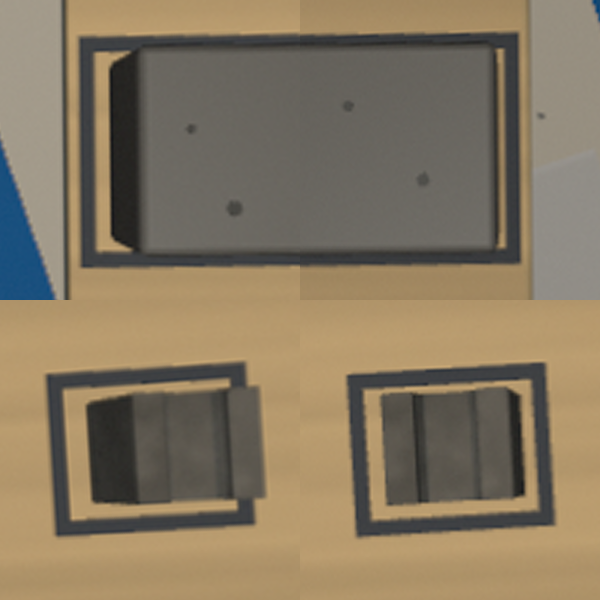

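The spacer's end gaps are about 5 and 3 mm and the prism's about 3.5 and 2 mm. Both are inside their lines, within 1 mm of centre and square, so I hand in.

```bash
python3 -c "
from cell import *
print(hand_in())"
```

```text
the job is handed in; nothing more can be done
None
```

All four castings stand upright and square inside their matching outlines, each about 1 mm or less off centre. I never grasped the line reel or tape measure, though I did not re-measure them, and the job is handed in at about 34 s.

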